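# Ready the tubing pump: lock the head collar, hold the sprung pressure arm open

## Task

Get the tubing pump ready for a colleague to lay in a new tube: turn the collar round the pump head until its fin points at the locked mark and let go of it, then push the sprung pressure arm away from the head, right past its click, and hold it there. Finish while still holding the arm open against its spring, with the fingers on it; it springs shut if released. Leave the bottle, the jar and the spanner where they are.

Things in the scene. Friction and masses are not known exactly. Their poses are not given: they have to be found in the camera images.
- pump: Fixed cream pump module, a low box 280 x 280 mm and 50 mm high with a flat deck on top; origin at the centre of its underside on the table, x away from the robot and y to the left at yaw 0, z up. On the deck: the round steel pump head with the lock collar round it (left half), the pressure arm (right half). The head is 34 mm in radius and its hub ends 40 mm above the deck.
- collar_axis (a point): Vertical axis of the lock collar and pump head, at deck height; in the pump's frame at (0, 35, 50) mm.
- lock_collar (a joint): Angle of the captive grey lock collar, rad; grows clockwise seen from above, 0 to 1.55 (stop to stop). It starts between 0 and 0.4. At 1.2 the fin points exactly at the locked mark. About 0.12 N m of friction: it stays where it is left and does not stop by itself at the mark.
- collar_fin (a point): Centre of the upright grip fin on the collar's lug, 62 mm from the collar axis and 34 mm above the deck. The fin is a radial plate: 26 mm long radially, 10 mm thick, 44 mm high, its top 56 mm above the deck; the lug below it is 22 mm wide and its top lies 12 mm above the deck. The rest of the collar is 48 mm in outer radius and 13 mm high. At collar angle 0 the fin bears 2.618 rad (anticlockwise seen from above) from the pump's x axis.
- locked_mark (a point): The locked mark: a single raised black rib on the deck, 20 mm long radially, 8 mm wide, 4 mm high, just outside the collar; this point is the centre of its top, 88 mm from the collar axis, bearing 1.418 rad from the pump's x axis.
- pivot_axis (a point): Vertical pivot axis of the pressure arm, at deck height; in the pump's frame at (55, -65, 50) mm.
- tensioner_arm (a joint): Angle of the sprung aluminium pressure arm about its pivot, rad; 0 at rest with its shoe against the head, grows anticlockwise seen from above as the arm is pushed away from the head, end stop at 0.62. The spring returns it: about 5 N at the post at rest, 10 N at the stop; from 0.19 to 0.41 the click pawl first adds about 2 N, then eases off as the tooth slips past. The click is past above 0.41. The click does not latch the arm.
- push_post (a point): Centre of the upright round steel push post at the arm's free end, 58 mm above the deck and 110 mm from the pivot; 18 mm in diameter, it stands from 36 to 80 mm above the deck (the arm's bar, 18 mm wide, lies below it from 16 to 36 mm). At rest it lies straight towards the pump's -x from the pivot; opening moves it towards the pump's -y. Free all round and above.
- pawl (a joint): Travel of the small sprung click pawl at the arm's pivot end, m; 0 when idle, up to 0.0025 as the arm's tooth passes it, and 0 again past the click.
- bottle_mid (a point): Bystander: middle of an amber bottle, 60 mm in diameter, 125 mm tall, standing beside the pump; point 60 mm above the table.
- jar_mid (a point): Bystander: middle of a white jar, 56 mm in diameter, 75 mm tall, standing on the other side of the pump; point 37 mm above the table.
- spanner: Bystander: steel spanner 150 mm long lying on the table beyond the pump, origin at its underside.

How it is judged:
On the way, in this order (a step that is already met when the one before it is completed fails the run):
1. the lock collar's fin points at the locked mark and the fingers have let go of it, the pressure arm still shut (value of joint lock_collar between 1.06 and 1.34 rad and contact force between each of the arm, the fingers and lock_collar below 0.1 N and value of joint tensioner_arm below 0.1 rad), for 0.2 s.
2. the pressure arm is pushed past its click (value of joint tensioner_arm above 0.42 rad), for 0.2 s.
At the end, for the whole second after the job is handed in: The pressure arm is held by the fingers (over 2 N) past its click (angle over 0.42 rad), still, and the collar's fin stays within 0.14 rad (8 degrees) of the locked mark (1.06 to 1.34 rad) (value of joint tensioner_arm above 0.42 rad and velocity of joint tensioner_arm between -0.1 and 0.1 rad/s and contact force between the fingers and tensioner_arm above 2 N and value of joint lock_collar between 1.06 and 1.34 rad); the arm keeps its last pose, push and grip.
It fails at once if the bottle was moved more than 25 mm (distance of bottle_mid from where it was at the start of the episode above 0.025 m).
It fails at once if the jar was moved more than 25 mm (distance of jar_mid from where it was at the start of the episode above 0.025 m).
It fails at once if the spanner was moved more than 25 mm (distance of spanner from where it was at the start of the episode above 0.025 m).
It also fails if it takes over 45 s, if anything falls off the work surface, if the arm or the gripper's body presses on something with over 40 N, if the wrist force passes 120 N, or if a joint passes its speed limit or range.

## Robot

A 6-joint arm with a two-finger parallel gripper is mounted at the origin on the work surface. World frame = base frame: x ahead of the robot, y to its left, z up, the work surface at z = 0. Lengths are in m, angles in rad, forces in N, time in s.
With the tool pointing down it reaches from about 0.275 to 0.75 m from the base axis. Payload 10.2 kg.
Tool frame: the origin (TCP) lies midway between the tips of the shut fingers; the grasp point (between the pads) lies 19 mm behind it (env.hold_point_z is the distance from the TCP to the grasp point, in m); x points along the fingers, z is the direction in which the jaws open and shut, and the axes are right-handed (so a half turn about x gives the same grasp; the last joint's range is limited). The gripper opens to 85 mm and grips with 20 to 120 N. Pads are 22 mm wide; open, the fingers measure 114 mm over their backs; the gripper's body (76 mm by 85 mm) begins 54 mm behind the grasp point. The pads swing forward as they close: fully open they stand 13 mm farther back than shut.
Start: joints at [0.909, 0.313, 1.498, -0, 1.331, -0.223], TCP at [0.223, 0.475, 0.231] pointing down, gripper open.
Joint ranges: [-2.94, 2.94], [-0.97, 2.17], [0.19, 2.56], [-1.23, 4.37], [0.02, 3.11], [-2.88, 2.88]. Speed limits (rad/s): [2.39, 2.39, 3.01, 3.14, 3.14, 3.14].

## Interface

Orientations are given as a unit quaternion [x, y, z, w].
In Python, from bench import env, kinematics, monitor, eyes, job gives the robot as it stands. The module is installed in compiled form; this text tells all that it offers. Calls block until the motion is done:
- env.reach(position, orientation): joint-space move of the TCP to a pose.
- env.movel(position, velocity=0.15, frame=None, guard=None): straight line of the TCP; frame=None keeps the orientation; velocity is the mean speed in m/s. With guard (N) it stops when the force on the tool has changed by that much, and returns True; else False.
- env.set_joints(angles): joint-space move.
- env.release() and env.close_gripper(effort=None): open the fingers fully, or close them until they stop; effort is the grip in N (None keeps the last).
- env.hold(seconds).
- kinematics.ik(position, orientation): joint angles nearest the present ones, or None.
- monitor.sense(): the state.
- eyes.grab_frame(name): name is "scene" or "top" or "wrist"; returns a dict with "frame" (384x512x3 uint8, red, green, blue), "mtx" (3x3 intrinsics, pixels), "view" (4x4, takes a point from world to camera coordinates). Camera axes: x right, y down, z forward; pixel columns grow to the right and rows downward; lengths in m; the calibration is good to about 2 mm. A picture is of the moment at which its call begins. There is no depth.
A pose or a line that the arm cannot do raises env.MotionError and nothing moves.
- job.hand_in(): hands the job in, once; it reports no verdict.
The state is a dict: "clock": time; "joints": joint angles; "qvel": joint speeds; "joint_efforts": joint torques, N m; "position": TCP position; "ee_rot": TCP orientation; "contact_force": force on the tool from outside, world axes, zero at the start; "ft_torque": the same for the moment, N m; "finger_gap": opening from 0.0 (shut) to 1.0 (fully open).
Only numpy, scipy, OpenCV 4.12 (cv2) and the standard library are available. Lean on these libraries where they do the work, as an engineer would, in place of code of your own. Each camera call takes 0.05 s, during which the arm holds its last target. There are 200 camera calls.

## Working session

There is one attempt and no reset: what is moved stays moved. The work goes in short steps, each a Python script; the robot and the scene stay as the last script left them, time stands still between calls to the robot, and variables do not carry over. Pictures are saved under pics/ and viewed, on a budget of 10 in all, crops included, one or two more only if the job needs it, and the job is handed in when it is done.

```bash
mkdir -p pics; python3 - <<'E'
from bench import env,kinematics,monitor,eyes
import cv2,numpy as np
for n in("top","scene"):
    f=eyes.grab_frame(n); np.savez(n,**f)
    cv2.imwrite(f"pics/{n}0.png",cv2.resize(f["frame"][:,:,::-1],None,fx=1.5,fy=1.5,interpolation=cv2.INTER_CUBIC))
    print(n,f["mtx"].tolist(),f["view"].round(4).tolist())
s=monitor.sense();print(s["clock"],s["ee_rot"],s["position"])
E
```

```text
top [[362.64630123382415, 0.0, 250.34443324902486], [0.0, 362.64630123382415, 188.43775458045266], [0.0, 0.0, 1.0]] [[0.1777, -0.9841, 0.0061, -0.0807], [-0.9631, -0.1752, -0.2044, 0.6565], [0.2022, 0.0304, -0.9789, 0.728], [0.0, 0.0, 0.0, 1.0]]
scene [[495.70660590920744, 0.0, 259.29139250350295], [0.0, 495.70660590920744, 194.73143627886643], [0.0, 0.0, 1.0]] [[0.4928, 0.8701, 0.0062, -0.3349], [0.7252, -0.4068, -0.5555, -0.3953], [-0.4808, 0.2783, -0.8315, 1.4538], [0.0, 0.0, 0.0, 1.0]]
0.1 [-0.3793246   0.59723918  0.37903691  0.59644717] [0.22292273 0.47507033 0.23077272]
```

View pics/top0.png

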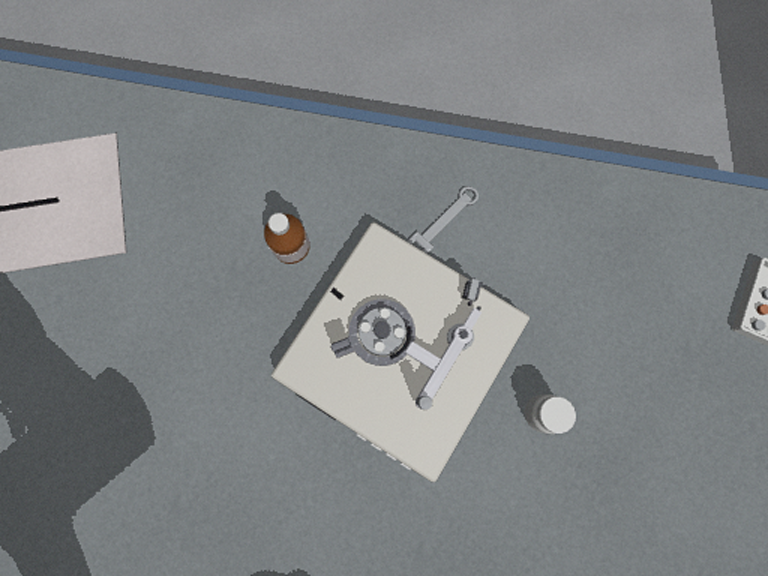

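View pics/scene0.png

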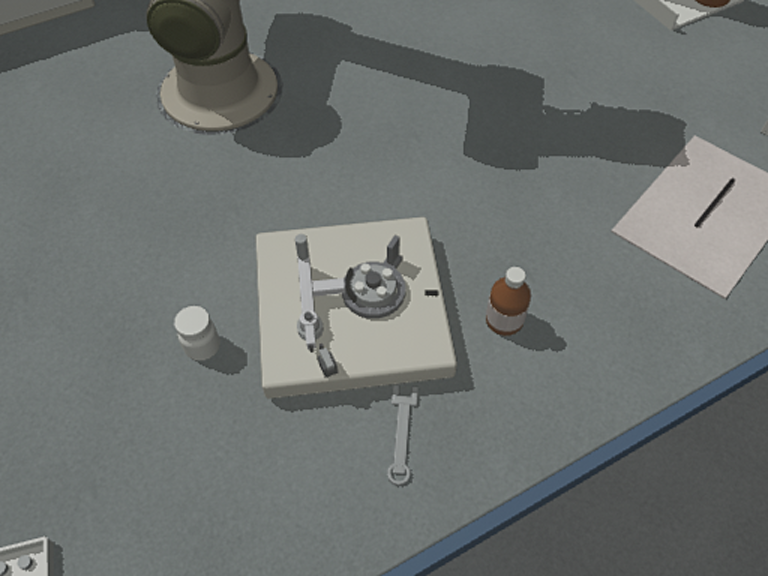

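The top view shows the deck corners at (373,223), (529,317), (435,481) and (273,376), the mark at (337,294), the post top at (425,403), the pivot at (462,335), and the fin at about (341,346). The scene view shows the post top at (302,239), the mark at (432,293), and the fin top at about (394,240). I'll fit the pump pose from these.

```bash
cat > h.py <<'E'
import numpy as np
from scipy.optimize import least_squares
from scipy.spatial.transform import Rotation as R
def proj(f,P):
    c=np.asarray(P)@f["view"][:3,:3].T+f["view"][:3,3]; p=c@f["mtx"].T; return p[...,:2]/p[...,2:]
def w(p,pts):
    pts=np.atleast_2d(pts); c,s=np.cos(p[2]),np.sin(p[2])
    return np.c_[p[0]+c*pts[:,0]-s*pts[:,1],p[1]+s*pts[:,0]+c*pts[:,1],pts[:,2]]
def fin(th,z=.106,r=.062):
    b=2.618-th; return [r*np.cos(b),.035+r*np.sin(b),z]
E
python3 - <<'E'
from h import *
T=dict(np.load("top.npz"));S=dict(np.load("scene.npz"))
mark=[.088*np.cos(1.418),.035+.088*np.sin(1.418),.054]
P=[[.14,.14,.05],[.14,-.14,.05],[-.14,-.14,.05],[-.14,.14,.05],mark,[-.055,-.065,.13]]
u={'T':np.array([[373,223],[529,317],[435,481],[273,376],[337,294],[425,403]])/1.5,
   'S':np.array([[454,365],[264,388],[258,233],[427,218],[432,293],[302,239]])/1.5}
g=lambda p:np.r_[(proj(T,w(p,P))-u['T']).ravel(),(proj(S,w(p,P))-u['S']).ravel()]
r=least_squares(g,[.5,0,-.5],loss='soft_l1');print(r.x,np.round(r.fun*1 if 0 else g(r.x),1).reshape(-1,2).tolist())
h=lambda t:np.r_[proj(T,w(r.x,fin(t[0])))-np.array([[341,346]])/1.5,proj(S,w(r.x,fin(t[0])))-np.array([[394,240]])/1.5].ravel()
t=least_squares(h,[.2]);print("th",t.x,h(t.x))
np.save("pump.npy",np.r_[r.x,t.x])
print(w(r.x,[[0,.035,.05],fin(t.x[0]),fin(1.2),[-.055,-.065,.108],[.055,-.065,.05]]))
import cv2
for n,f,c in(("t",T,(160,120)),("s",S,(150,120))):
    im=cv2.resize(f["frame"][c[1]:c[1]+220,c[0]:c[0]+220,::-1],None,fx=3.4,fy=2.7) if 0 else f["frame"][:,:,::-1].copy()
    im=cv2.resize(im[c[1]:c[1]+150,c[0]:c[0]+200],None,fx=4,fy=4,interpolation=cv2.INTER_CUBIC)
    for q in proj(f,w(r.x,P+[fin(t.x[0])])): cv2.drawMarker(im,tuple(int(v) for v in (q-c)*4+1.5),(0,0,255),0,12,1)
    cv2.imwrite(f"pics/ov_{n}.png",im)
E
```

```text
[ 0.58066718 -0.01504964 -0.38558229] [[-0.9, -3.4], [1.5, -1.6], [-0.8, 1.4], [-3.4, -1.4], [-0.5, -1.4], [-0.1, -1.2], [1.1, 0.4], [-3.5, -0.0], [-3.3, -0.7], [-1.3, -1.9], [-1.8, -0.5], [-2.5, -0.6]]
th [0.086279] [-0.92714917 -1.42418231 -2.42946757  0.86616681]
[[ 0.59383063  0.01738064  0.05      ]
 [ 0.56009506  0.06939902  0.106     ]
 [ 0.6256208   0.0706102   0.106     ]
 [ 0.50525888 -0.05459189  0.108     ]
 [ 0.60718264 -0.09596275  0.05      ]]
```

View pics/ov_t.png

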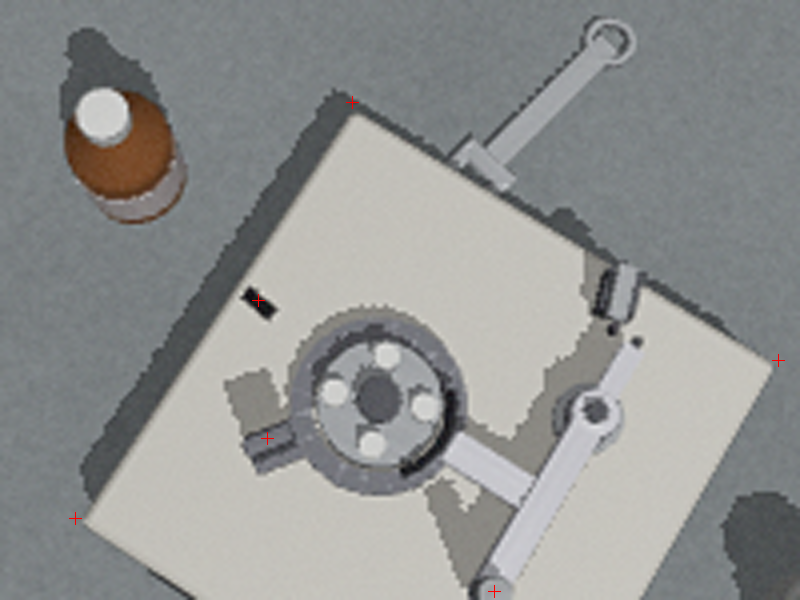

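View pics/ov_s.png

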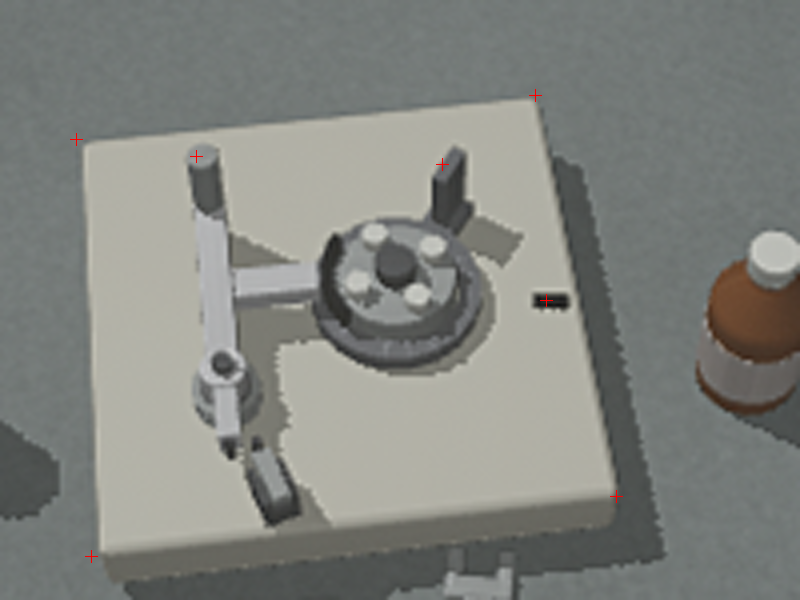

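The overlay agrees with the features to within a few mm. The corners are off because the rounded edges make the deck look smaller. I'll refit using the hub, mark and post with the corner inset left free, then plan the collar path.

```bash
cat >> h.py <<'E'
def quat(a): # tool down, jaw axis at world angle a
    z=np.array([np.cos(a),np.sin(a),0]); x=np.array([0,0,-1.]); return R.from_matrix(np.c_[x,np.cross(z,x),z]).as_quat()
E
python3 - <<'E'
from h import *
from bench import env,kinematics,monitor
T=dict(np.load("top.npz"));S=dict(np.load("scene.npz"))
mark=[.088*np.cos(1.418),.035+.088*np.sin(1.418),.054]
def P(k): return np.array([[k,k,.05],[k,-k,.05],[-k,-k,.05],[-k,k,.05],mark,[-.055,-.065,.13],[0,.035,.09]])
u=np.r_[np.array([[373,223],[529,317],[435,481],[273,376]])/1.5,np.array([[259,303],[494,588],[380,398]])/4+[160,120],
 np.array([[454,365],[264,388],[258,233],[427,218]])/1.5,np.array([[551,300],[204,153],[397,255]])/4+[150,120]]
# small image shift per camera for calibration error, with a prior
g=lambda p:np.r_[(proj(T,w(p,P(p[3])))+p[4:6]-u[:7]).ravel(),(proj(S,w(p,P(p[3])))+p[6:8]-u[7:]).ravel(),p[4:]*1.5]
r=least_squares(g,[.58,0,-.4,.137,0,0,0,0],loss='soft_l1',x_scale=[.1,.1,.1,.1,1,1,1,1]);print(r.x.round(4));print(g(r.x)[:-4].reshape(-1,2).round(1).tolist())
p=r.x
h=lambda t:np.r_[(proj(T,w(p,fin(t[0])))+p[4:6]-(np.array([[268,442]])/4+[160,120])).ravel(),(proj(S,w(p,fin(t[0])))+p[6:8]-(np.array([[450,165]])/4+[150,120])).ravel()]
t=least_squares(h,[.2]);print("th",t.x,h(t.x).round(1))
np.save("pump.npy",np.r_[p[:3],t.x]); th=t.x[0]
print(w(p,[fin(th),fin(1.2),[-.055,-.065,.108]]).round(4))
for s in(1,-1):
    for tt in(th,.6,1.2):
        a=2.618-tt+p[2]+s*np.pi/2; q=kinematics.ik(w(p,fin(tt,.068))[0],quat(a)); print(s,tt,None if q is None else np.round(q,2))
    for f in(0,.52):
        q=kinematics.ik(w(p,[.055-.11*np.cos(f),-.065-.11*np.sin(f),.093])[0],quat(p[2]+f+s*np.pi/2)); print("post",s,f,None if q is None else np.round(q,2))
E
```

```text
[ 0.5806 -0.0153 -0.3851  0.1365  0.4574  0.8102  1.7184  0.1001]
[[0.2, -0.5], [-0.1, -0.3], [-0.8, -0.2], [-0.6, -1.0], [-0.0, -0.2], [0.4, 1.4], [-0.1, -0.1], [0.8, -0.7], [-0.3, -1.5], [-0.3, 0.4], [-0.9, -0.6], [0.0, -0.0], [-0.6, 0.7], [-0.4, 1.3]]
th [0.0919597] [-0.1 -0.5 -0.5 -0.2]
[[ 0.5603  0.0693  0.106 ]
 [ 0.6255  0.0703  0.106 ]
 [ 0.5052 -0.0549  0.108 ]]
1 0.09195970062249317 [-0.08  0.57  1.56 -0.    1.    2.49]
1 0.6 None
1 1.2 [-0.07  0.7   1.34 -0.    1.1  -2.68]
post 1 0 [-0.34  0.43  1.72 -0.    0.99 -1.52]
post 1 0.52 [-0.45  0.44  1.71 -0.    0.99 -2.15]
-1 0.09195970062249317 [-0.08  0.57  1.56 -0.    1.   -0.65]
-1 0.6 [-0.06  0.63  1.46 -0.    1.05 -0.13]
-1 1.2 [-0.07  0.7   1.34 -0.    1.1   0.46]
post -1 0 [-0.34  0.43  1.72 -0.    0.99  1.62]
post -1 0.52 [-0.45  0.44  1.71 -0.    0.99  0.99]
```

```bash
python3 - <<'E'
from h import *
from bench import env,kinematics,monitor,eyes
import cv2
p=np.load("pump.npy");th=p[3]
a=2.618-th+p[2]-np.pi/2
env.reach(w(p,fin(th,.18))[0],quat(a))
f=eyes.grab_frame("wrist"); im=f["frame"][:,:,::-1].copy()
mark=[.088*np.cos(1.418),.035+.088*np.sin(1.418),.054]
for q in proj(f,w(p,[fin(th,.106,.049),fin(th,.106,.075),mark,[0,.035,.09],[-.055,-.065,.13]])): cv2.drawMarker(im,tuple(int(v) for v in q),(0,0,255),0,9,1)
cv2.imwrite("pics/wr.png",cv2.resize(im,None,fx=1.5,fy=1.5)); s=monitor.sense();print(s["clock"],s["position"],s["contact_force"])
E
```

```text
2.0667 [0.56014306 0.07020786 0.18015006] [-0.20021948 -0.16856888 -0.12891478]
```

View pics/wr.png

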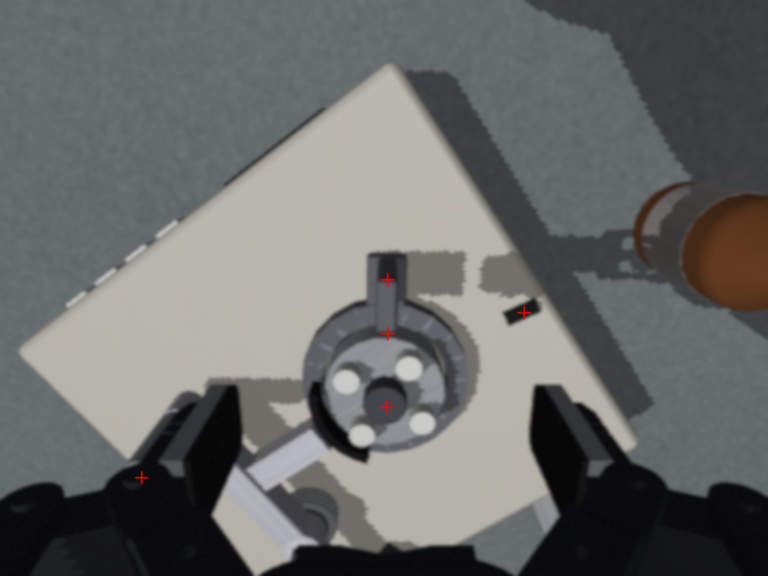

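The wrist view confirms it: the projected fin ends at (387,280) and (387,333), the mark at (524,312) and the hub at (386,407) all land on their features. Next I'll grip the fin and turn it.

```bash
python3 - <<'E'
from h import *
from bench import env,kinematics,monitor,eyes
import cv2
p=np.load("pump.npy");th=p[3]
def st(l): s=monitor.sense();print(l,round(s["clock"],2),s["position"].round(4),s["contact_force"].round(1),round(s["finger_gap"],3))
ang=lambda t:2.618-t+p[2]-np.pi/2
print(env.movel(w(p,fin(th,.070))[0],.08,quat(ang(th)),guard=15)); st("down")
env.close_gripper(25); st("closed")
for t in np.linspace(th,1.2,13)[1:]:
    env.movel(w(p,fin(t,.070))[0],.04,quat(ang(t)))
    if int(t*10)%3==0: st(round(t,2))
st("end")
env.release(); env.hold(.3); st("open")
env.movel(w(p,fin(1.2,.18))[0],.15); st("up")
f=eyes.grab_frame("wrist"); im=f["frame"][:,:,::-1].copy()
mark=[.088*np.cos(1.418),.035+.088*np.sin(1.418),.054]
for q in proj(f,w(p,[fin(1.2,.106,.049),fin(1.2,.106,.075),mark,[0,.035,.09]])): cv2.drawMarker(im,tuple(int(v) for v in q),(0,0,255),0,9,1)
cv2.imwrite("pics/wr2.png",cv2.resize(im,None,fx=1.5,fy=1.5))
E
```

```text
False
down 3.59 [0.5605 0.0693 0.0705] [-0.1 -0.2 -0.6] 1.003
closed 4.27 [0.5603 0.0694 0.07  ] [0.4 1.2 1.1] 0.114
0.37 5.14 [0.5756 0.0763 0.07  ] [-2.  -0.6  2.6] 0.116
0.65 6.02 [0.5924 0.0789 0.07  ] [-3.7 -1.   4.2] 0.108
0.92 6.89 [0.6093 0.0768 0.07  ] [-5.9 -3.5  5.5] 0.113
1.2 7.77 [0.6248 0.0702 0.07  ] [-7.4 -1.7  5.5] 0.111
end 7.77 [0.6248 0.0702 0.07  ] [-7.4 -1.7  5.5] 0.111
open 8.78 [0.6255 0.0703 0.07  ] [-0.5 -0.5 -0.3] 1.004
up 9.67 [0.6251 0.0704 0.1789] [ 0.2 -0.8 -0.7] 0.997
```

View pics/wr2.png

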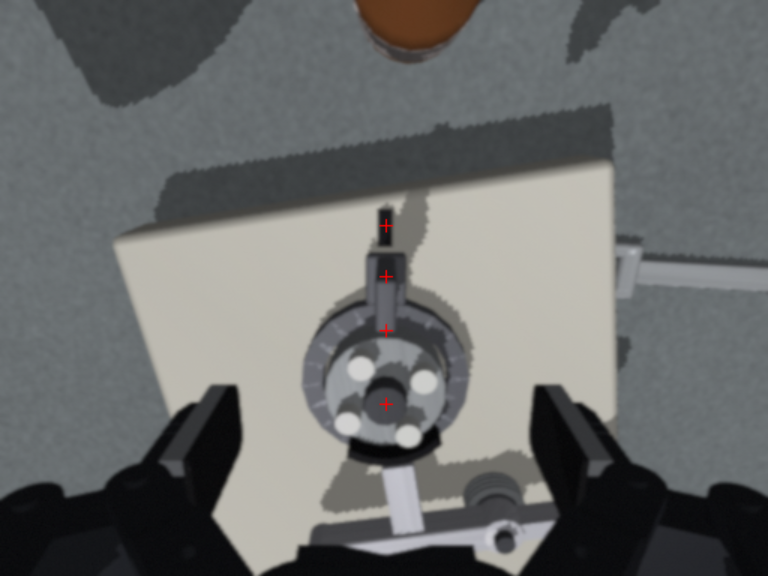

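The fin at (386,275–330) lines up exactly with the mark at (386,226), and the fingers are clear. Next is the pressure arm.

```bash
python3 - <<'E'
from h import *
from bench import env,kinematics,monitor,eyes
import cv2
p=np.load("pump.npy")
def st(l): s=monitor.sense();print(l,round(s["clock"],2),s["position"].round(4),s["contact_force"].round(1),round(s["finger_gap"],3))
pos=lambda f,z:w(p,[.055-.11*np.cos(f),-.065-.11*np.sin(f),z])[0]
o=lambda f:quat(p[2]+f-np.pi/2)
env.reach(pos(0,.19),o(0)); st("above")
print(env.movel(pos(0,.096),.08,o(0),guard=12)); st("down")
env.close_gripper(60); st("closed")
for f in np.linspace(0,.53,9)[1:]:
    env.movel(pos(f,.096),.04,o(f)); st(round(f,2))
env.hold(.5); st("held")
for n in("top","wrist"):
    g=eyes.grab_frame(n); im=g["frame"][:,:,::-1].copy()
    for q in proj(g,w(p,[fin(1.2),[.055-.11*np.cos(.53),-.065-.11*np.sin(.53),.13],[.055,-.065,.086]])): cv2.drawMarker(im,tuple(int(v) for v in q),(0,0,255),0,9,1)
    if n=="top": im=cv2.resize(im[120:270,160:360],(512,384))
    cv2.imwrite(f"pics/{n}3.png",im)
cv2.imwrite("pics/end3.png",cv2.resize(np.vstack([cv2.imread("pics/top3.png"),cv2.imread("pics/wrist3.png")]),None,fx=.78,fy=.78))
E
```

```text
above 10.78 [ 0.5055 -0.0547  0.1898] [-0.2  0.1 -1.1] 0.997
False
down 12.11 [ 0.5055 -0.055   0.0964] [-0.  -0.5  0.6] 1.004
closed 12.74 [ 0.5053 -0.0546  0.0962] [-0.4  3.9  3.3] 0.192
0.07 13.07 [ 0.5028 -0.0614  0.0962] [0.1 4.7 3.1] 0.193
0.13 13.41 [ 0.5008 -0.0683  0.0962] [0.  5.1 4.3] 0.194
0.2 13.74 [ 0.4992 -0.0753  0.0961] [1.7 5.7 4. ] 0.193
0.26 14.07 [ 0.4981 -0.0824  0.0961] [0.5 6.6 3.7] 0.19
0.33 14.41 [ 0.4975 -0.0898  0.0961] [1.  7.  3.8] 0.192
0.4 14.74 [ 0.4974 -0.0971  0.0961] [1.5 5.3 2.4] 0.197
0.46 15.07 [ 0.4977 -0.1041  0.0961] [1.8 9.1 4.3] 0.19
0.53 15.41 [ 0.4985 -0.1112  0.0961] [1.6 8.4 4.9] 0.19
held 15.91 [ 0.4985 -0.1111  0.0961] [0.7 7.9 5.2] 0.192
```

View pics/end3.png

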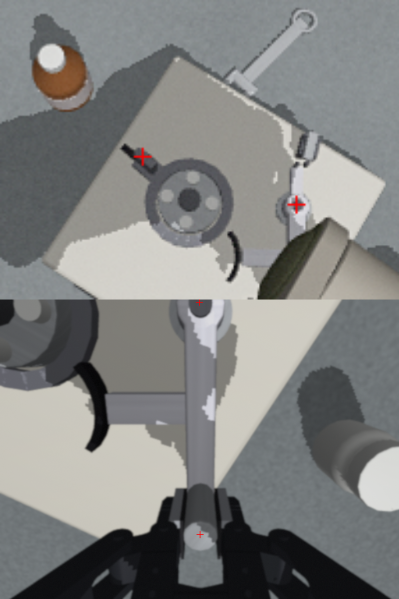

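The top view shows the collar fin still at the mark and the shoe well away from the head. The wrist view shows the post gripped at (200,534), where a 0.53 rad opening predicts it. The force dipped at 0.40 rad and rose again after, which fits the click being past.

```bash
python3 -c "
from bench import job,monitor
s=monitor.sense();print(s['clock'],s['contact_force'],abs(s['qvel']).max());print(job.hand_in())"
```

```text
16.0083 [1.26054722 9.13609604 4.33039287] 0.0018943813658706323
the job is handed in; nothing more can be done
None
```

The pump is ready and the job is handed in at about 16 s of the 45 s allowed. The collar is at the locked mark, and the gripper is still holding the pressure arm open past its click.

- **Collar:** I gripped the fin, turned it from about 0.09 to 1.2 rad and let go. The wrist camera showed the fin in line with the mark and the fingers clear.
- **Pressure arm:** I gripped the push post and swung the arm to about 0.53 rad. The force dipped at about 0.40 rad and rose again, which fits the click being passed. At hand-in the arm was still, with the spring pulling about 9 N against the fingers.
- **Last pictures:** The post was where a 0.53 rad opening puts it, and the fin was still at the mark. The bottle, jar and spanner looked undisturbed, though I did not measure their positions.

No check failed. The first pose fit was a few mm off at the deck corners, because the rounded edges make the deck look smaller. A refit brought the errors down to about 1.5 pixels, and the close-up views agreed with it.

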